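# Guarded two-key lamp start

## Robot

A 7-joint arm with a two-finger parallel gripper is mounted at the origin on a cart in front of the work surface, level with it; the furniture and walls round the work are solid. World frame = base frame: x ahead of the robot, y to its left, z up, the work surface at z = 0. Lengths are in m, angles in rad, forces in N, time in s.
With the tool pointing down it reaches from about 0.4 to 0.875 m from the base axis. Payload 19.3 kg.
Tool frame: the origin (TCP) lies at the very end of the fingers, on their centre line; the grasp point (between the pads) lies 19 mm behind it; z points along the fingers, y is the line along which they close (so a half turn about z gives the same grasp; the last joint's range is limited). The gripper opens to 85 mm and grips with 20 to 120 N. Pads are 22 mm wide; open, the fingers measure 114 mm over their backs; the gripper's body (76 mm by 85 mm) begins 54 mm behind the grasp point. The pads swing forward as they close: fully open they stand 13 mm farther back than shut.
Start: joints at [1.17, 0.521, -0.036, 1.599, 0.021, 1.021, -0.113], TCP at [0.203, -0.591, 0.231] pointing down, gripper open.
Joint ranges: [-2.91, 2.91], [-0.3, 2.13], [-1.5, 1.42], [0.17, 2.43], [-1.26, 4.41], [0.16, 1.93], [-2.52, 2.52]. Speed limits (rad/s): [1.89, 1.89, 2.39, 2.39, 3.01, 3.01, 3.01].

## Interface

Orientations are given as [roll, pitch, yaw] about the fixed x, y, z axes, in that order (R = Rz(yaw) Ry(pitch) Rx(roll)).
In Python, from workcell import monitor, optics, job_done gives the robot as it stands.
- The arm moves only by the shell command python3 -m handwheel 'ROWS' [FORCE]. ROWS is JSON, a list of rows, each an object of numbers: "dx", "dy", "dz": the shift along the tool's x, y, z in cm; "wx", "wy", "wz": the turn, a rotation vector about the tool's x, y, z in rad; "claw": the opening in per cent of the stroke, from 0 (shut) to 100 (fully open). A call has 1 to 8 rows; each row shifts and turns the commanded pose from where the row before left it, along the tool's axes as they then stand; what a row does not reach is not made up. A row lasts 1/8 s, in which the tool goes at most 62.5 mm and 10.7 degrees, less where a joint would pass 70% of its speed; a pose out of reach is approached as far as the arm can. A call with a gripper value outside its range is refused whole. The fingers move at their own pace and stop on an object; FORCE is the grip in N (left out, the last holds). Time passes only in rows, so rows that do not move let the fingers close. It gives the time, the measured TCP pose, the force, the opening and the grip force at its end, in the units of the state.
- monitor.observe(): the state, without advancing time (a new reading comes with each control period).
- optics.grab_frame(name): name is "scene" or "top" or "wrist"; returns a dict with "frame" (400x640x3 uint8, blue, green, red), "fovy" (degrees; the focal length in pixels is half the picture's height over the tangent of half this angle, whatever the lens; pixels are square), "cx", "cy" (the principal point, pixels), "k1" (the pictures are not rectified: a ray, as slopes to the right and down, at radius r is drawn at 1 + k1 r^2 times it, then the intrinsics apply), "R" (3x3) and "t" (3): a world point X has camera coordinates R X + t. Camera axes: x right, y down, z forward; pixel columns grow to the right and rows downward; lengths in m; the calibration is good to about 2 mm. A picture is of the moment at which its call begins. There is no depth.
- job_done(): hands the job in; it is judged then, once.
Trained networks look in the newest picture that a camera, given by its name, has taken for a name from the list of things; names that differ only in an ending like _2 or _b are one class to them, and where a whole thing is asked for, a point or a joint stands for the part that bears it (a point fixed in the world has none). Each returns a list of dicts, best first, with "p" (0 to 1); they miss things now and then, are a little off and sometimes report something else, mostly with a low value. They report only what shows in the picture. A call takes as long as a camera call.
- optics.masks_of(name, camera): "region" (400x640 bool, what is visible of it) and "rect" ([left, top, width, height] in pixels, round what is visible of it).
The state is a dict: "clock": time; "qpos": joint angles; "qd": joint speeds; "joint_efforts": joint torques, N m; "position": TCP position; "tool_rot": TCP orientation; "force": force on the tool from outside, world axes, zero at the start; "moment": the same for the moment, N m; "grip_width": finger opening in m; "finger_force": force on a finger pad.
Only numpy, scipy, OpenCV 4.12 (cv2) and the standard library are available. Lean on these libraries where they do the work, as an engineer would, in place of code of your own. Each camera call takes 0.05 s, during which the arm holds its last target. There are 200 camera calls.

## Task

Start the lamp from the grey start box: with the fingertips, push the metal guard slide all the way back (away from the box's front) off the row of keys, then press the two round outer keys down together, one fingertip on each, hold both fully down for about three seconds, and let both come up again, leaving the guard open. Never press one round key without the other, nor the small square key between them. Only touch and push: the box stays standing where it is, nothing is lifted, and the beaker, jar and stopper are left alone.

Things in the scene. Friction and masses are not known exactly. Their poses are not given: they have to be found in the camera images.
- start_box: Start box: loose, about 2 kg, grey box, 150 x 150 mm, top panel 40 mm above the worktop. Origin: centre of its underside; x from its front to its back, y to its left. Turned up to 0.4 rad. Keys in a row at x = -32 mm: round at y = +32 and -32, small square at y = 0; the guard covers them at the start. Dark rails 10 mm wide along x at y = +67 and -67 mm, tops at 63 mm.
- guard (a joint): Guard slide, in m: 0 = fully forward over the keys; 0.062 = fully back at its stop, keys free. Starts between 0 and 0.012; slides toward the box's +x, needs about 1.2 N, stays where left. It is an aluminium plate 64 mm long, 122 mm wide, top 60 mm and underside 56 mm above the worktop, with an upright lip along its front edge.
- guard_lip (a point): Middle of the top edge of the lip's front face, 80 mm above the worktop. Lip: 110 mm wide, 6 mm thick, 20 mm above the plate. Its front face is at x = -64 mm of the box when guard = 0 and x = -2 mm when fully back. Push this face toward the box's +x with fingertips below the lip's top but above the keys (52 mm).
- key_left (a joint): Travel of the left round key in m: 0 = up, 0.007 = fully down at its stop. Spring return: about 1.4 N to start, 4 N fully down.
- key_right (a joint): Travel of the right round key in m: as the left one.
- key_middle (a joint): Travel of the small square key between them in m: 0 = up, 0.002 = down. Sprung, 1.2 to 1.8 N. Not to be pressed.
- key_left_top (a point): Centre of the top of the left (box +y) round key, a flat plain grey cap 26 mm across, its top 52 mm above the worktop when up and 45 mm when fully down; it moves with the key. The two round keys are 64 mm apart, centre to centre (38 mm between their edges).
- key_right_top (a point): The same for the right (box -y) round key.
- key_middle_top (a point): Centre of the top of the square key, 14 x 14 mm, its top only 43 mm above the worktop.
- beaker: Bystander: empty plain beaker, 55 mm across, 62 mm tall, beside the box; origin at the centre of its underside.
- jar: Bystander: small white lidded sample jar, 50 mm across, 53 mm tall, on the other side of the box (beaker and jar may change sides); origin at the centre of its underside.
- stopper: Bystander: dark rubber stopper, 24 mm across and tall, in front of the box to its left; origin at the centre of its underside.

How it is judged:
On the way, in this order (a step that is already met when the one before it is completed fails the run):
1. the guard slide is pushed back off the keys with both round keys still up (value of joint guard above 0.054 m and value of joint each of key_left, key_right below 0.002 m), for 0.1 s.
2. both round keys are held down together, 2.5 s without a break, guard open (value of joint guard above 0.054 m and value of joint each of key_left, key_right above 0.005 m), for 2.5 s.
At the end, for the whole second after the job is handed in: The guard is back (over 54 of its 62 mm), all three keys are up again (within 1 mm), the box stands still and level within 30 mm of where it was, and beaker, jar and stopper are within 30 mm of where they were (value of joint guard above 0.054 m and value of joint each of key_left, key_right, key_middle below 0.001 m and distance of each of start_box, beaker, jar, stopper from where it was at the start of the episode below 0.03 m and angle between start_box's own z axis and vertical below 0.05 rad and linear speed of start_box below 0.01 m/s); the robot touches nothing.
It fails at once if one round key is pressed (over 5 mm) while the other is up (under 1 mm) ((value of joint key_left above 0.005 m and value of joint key_right below 0.001 m) or (value of joint key_right above 0.005 m and value of joint key_left below 0.001 m)).
It fails at once if the square middle key is pressed (over 1.2 mm) (value of joint key_middle above 0.0012 m).
It fails at once if the start box is shoved over 30 mm, lifted over 10 mm or tipped (distance of start_box from where it was at the start of the episode above 0.03 m or height (world z) of start_box above 0.01 m or angle between start_box's own z axis and vertical above 0.15 rad).
It fails at once if the beaker, jar or stopper is shoved over 30 mm or lifted over 15 mm (distance of any of beaker, jar, stopper from where it was at the start of the episode above 0.03 m or height (world z) of any of beaker, jar, stopper above 0.015 m).
It also fails if it takes over 42 s, if anything falls off the work surface, if the arm or the gripper's body presses on something with over 40 N, if the wrist force passes 120 N, or if a joint passes its speed limit or range.

## Working session

There is one attempt and no reset: what is moved stays moved. The work goes in short steps, Python scripts to look and compute and a shell command to move; the robot and the scene stay as the last step left them, time stands still between calls to the robot, and variables do not carry over. Pictures are saved under pics/ and viewed, at most 10 in all, crops included, and the job is handed in when it is done.

```bash
mkdir -p pics; cat > h.py <<'E'
import numpy as np, cv2
from workcell import monitor, optics, job_done
def cam(n):
    f=optics.grab_frame(n); return f
def K(f):
    fl=200/np.tan(np.radians(f['fovy'])/2); return fl
def ray(f,u,v):
    fl=K(f); d=np.array([(u-f['cx'])/fl,(v-f['cy'])/fl]); s=d.copy()
    for _ in range(30): s=d/(1+f['k1']*(s@s))
    R=np.array(f['R']);t=np.array(f['t'])
    return -R.T@t, R.T@np.array([s[0],s[1],1])
def at_z(f,u,v,z):
    o,d=ray(f,u,v); return o+d*(z-o[2])/d[2]
def proj(f,X):
    c=np.array(f['R'])@np.array(X)+np.array(f['t']); s=c[:2]/c[2]; s=s*(1+f['k1']*(s@s))
    return s*K(f)+[f['cx'],f['cy']]
E
python3 - <<'E'
from h import *
s=monitor.observe(); print({k:np.round(v,3) for k,v in s.items()})
for n in ("top","scene"):
    f=cam(n); cv2.imwrite(f"pics/{n}0.png",f['frame'])
    print(n,f['fovy'],f['k1'],np.round(f['R'],3).tolist(),np.round(f['t'],3))
    for o in ("start_box","guard","guard_lip","beaker","jar","stopper"):
        for m in optics.masks_of(o,n)[:2]:
            ys,xs=np.nonzero(m['region']); print(o,round(m['p'],2),m['rect'],xs.mean().round(1),ys.mean().round(1),np.round(at_z(f,xs.mean(),ys.mean(),0.05),3))
E
```

```text
{'clock': np.float64(0.0), 'qpos': array([ 1.17 ,  0.522, -0.036,  1.6  ,  0.021,  1.021, -0.113]), 'qd': array([ 0.001, -0.001, -0.001, -0.001,  0.   , -0.001,  0.001]), 'joint_efforts': array([ 1.0000e-03, -9.2710e+01,  1.9790e+00, -3.6993e+01,  1.8000e-02,
        8.0000e-03,  0.0000e+00]), 'position': array([ 0.203, -0.591,  0.231]), 'tool_rot': array([-3.14 ,  0.   ,  0.331]), 'force': array([ 0.473, -0.466,  0.392]), 'moment': array([-0.018, -0.032, -0.019]), 'finger_force': np.float64(0.0), 'grip_width': np.float64(0.086)}
top 55.33759958912093 -0.026473860899140337 [[0.019, -1.0, 0.013], [-0.994, -0.021, -0.111], [0.112, -0.01, -0.994]] [0.102 0.547 0.892]
start_box 0.88 [320.2, 136.2, 77.6, 81.1] 358.8 177.3 [0.589 0.025 0.05 ]
guard 0.93 [325.7, 163.0, 56.7, 45.9] 354.9 187.3 [0.564 0.034 0.05 ]
guard_lip 0.87 [326.3, 168.2, 58.4, 40.2] 355.0 187.6 [0.564 0.034 0.05 ]
beaker 0.64 [405.6, 198.0, 27.6, 22.2] 419.4 207.8 [ 0.519 -0.119  0.05 ]
beaker 0.63 [296.5, 205.0, 7.5, 8.5] 300.8 209.1 [0.51  0.161 0.05 ]
jar 0.57 [298.4, 124.2, 19.4, 25.5] 308.0 137.6 [0.683 0.148 0.05 ]
stopper 0.4 [297.4, 204.0, 9.3, 6.8] 301.3 209.3 [0.51 0.16 0.05]
scene 42.85499882617728 -0.1537985620685733 [[-0.788, -0.616, 0.001], [-0.265, 0.338, -0.903], [0.556, -0.712, -0.429]] [0.499 0.157 0.852]
start_box 0.72 [289.1, 164.3, 88.7, 61.4] 334.1 194.2 [0.552 0.07  0.05 ]
guard 0.88 [309.5, 176.8, 59.4, 22.1] 339.5 185.3 [0.571 0.025 0.05 ]
guard_lip 0.86 [309.6, 175.6, 59.4, 22.3] 339.6 185.5 [0.57  0.026 0.05 ]
beaker 0.83 [379.7, 162.3, 26.3, 37.2] 392.0 179.5 [ 0.496 -0.076  0.05 ]
jar 0.67 [254.5, 187.1, 21.6, 26.5] 262.9 200.7 [0.649 0.187 0.05 ]
stopper 0.42 [317.4, 230.3, 7.4, 12.2] 321.2 232.7 [0.469 0.219 0.05 ]
```

View pics/top0.png

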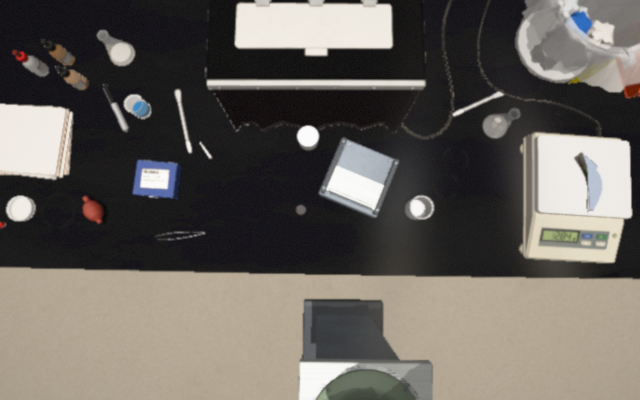

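View pics/scene0.png

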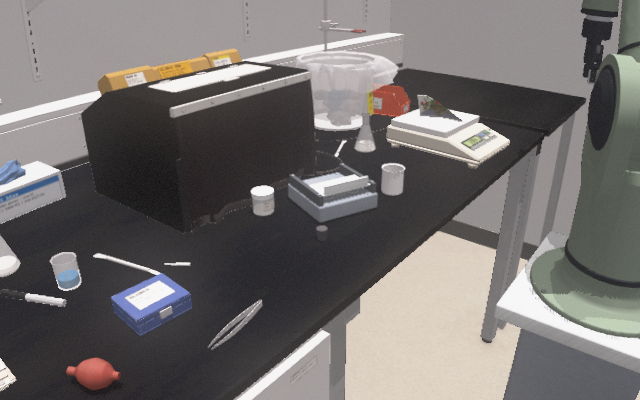

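The top view shows the box around (358,177), turned clockwise (yaw about −0.4). The white guard is at its front, the beaker is right at (419,208), the jar left-behind at (308,137), and the stopper front-left at (300,210). The tall black cabinet stands well behind. Next I fit the box pose to the masks.

```bash
cat >> h.py <<'E'
from scipy.optimize import minimize
def world(p,P):
    x,y,a=p[:3]; c,s=np.cos(a),np.sin(a); P=np.atleast_2d(P)
    return np.c_[x+c*P[:,0]-s*P[:,1], y+s*P[:,0]+c*P[:,1], P[:,2]]
def blk(x0,x1,y0,y1,z0,z1): return np.array([[x,y,z] for x in(x0,x1) for y in(y0,y1) for z in(z0,z1)])
def boxparts(): return [blk(-.075,.075,-.075,.075,0,.04),blk(-.07,.07,.062,.072,.04,.063),blk(-.07,.07,-.072,-.062,.04,.063)]
def gparts(g): return [blk(-.064+g,g,-.061,.061,.056,.060),blk(-.064+g,-.058+g,-.055,.055,.06,.08)]
def render(f,p,parts,S=4):
    m=np.zeros((400*S,640*S),np.uint8)
    for P in parts:
        q=np.array([proj(f,X) for X in world(p,P)]); cv2.fillConvexPoly(m,cv2.convexHull(((q+.5)*S).astype(np.int32)),1)
    return cv2.resize(m*255,(640,400),interpolation=cv2.INTER_AREA)/255.
def fit(obs,p0):
    def cost(p):
        c=0
        for f,mb,mg in obs:
            g=render(f,p,gparts(p[3])); b=np.maximum(render(f,p,boxparts()),g)
            if mb is not None: c+=abs(b-(mb|mg)).sum()/b.sum()
            if mg is not None: c+=abs(g-mg).sum()/g.sum()
        return c+ (50*max(0,-p[3]))
    sx=np.array([p0]+[np.array(p0)+np.eye(4)[i]*[.02,.02,.15,.01][i] for i in range(4)])
    return minimize(cost,p0,method='Nelder-Mead',options=dict(initial_simplex=sx,xatol=2e-4,fatol=1e-3,maxiter=250))
E
python3 - <<'E'
from h import *
obs=[]
for n in ("top","scene"):
    f=cam(n); obs.append((f,optics.masks_of("start_box",n)[0]['region'],optics.masks_of("guard",n)[0]['region']))
p0=[.59,.025,-.4,.006]
for o in (obs[:1],obs[1:],obs):
    r=fit(o,p0); print(np.round(r.x,4),r.fun)
p=r.x; ims=[]
for f,mb,mg in obs:
    c=cv2.resize(f['frame'],None,fx=4,fy=4,interpolation=cv2.INTER_CUBIC)
    for P in boxparts()+gparts(p[3]):
        q=np.array([proj(f,X) for X in world(p,P)]); 
        cv2.polylines(c,[cv2.convexHull(((q+.5)*4).astype(np.int32))],True,(0,0,255),1)
    u,v=(4*proj(f,[p[0],p[1],.03])).astype(int); ims.append(c[v-225:v+225,u-200:u+200])
cv2.imwrite("pics/fit.png",np.hstack(ims))
E
```

```text
Traceback (most recent call last):
IndexError: list index out of range
```

```bash
cat >> h.py <<'E'
def look(n,names):
    out=[]
    for o in names:
        for _ in range(5):
            m=optics.masks_of(o,n)
            if m and m[0]['p']>.5: break
            cam(n)
        out.append(m[0]['region'] if m else None)
    return out
E
python3 - <<'E'
from h import *
obs=[]
for n in ("top","scene"):
    f=cam(n); obs.append((f,*look(n,["start_box","guard"])))
p0=[.59,.025,-.4,.006]
for o in (obs[:1],obs[1:],obs):
    r=fit(o,p0); print(np.round(r.x,4),r.fun)
p=r.x; ims=[]
for f,mb,mg in obs:
    c=cv2.resize(f['frame'],None,fx=4,fy=4,interpolation=cv2.INTER_CUBIC)
    for P in boxparts()+gparts(p[3]):
        q=np.array([proj(f,X) for X in world(p,P)]); 
        cv2.polylines(c,[cv2.convexHull(((q+.5)*4).astype(np.int32))],True,(0,0,255),1)
    u,v=(4*proj(f,[p[0],p[1],.03])).astype(int); ims.append(c[v-225:v+225,u-200:u+200])
cv2.imwrite("pics/fit.png",np.hstack(ims))
E
```

```text
[ 0.5925  0.023  -0.3844  0.0009] 0.06272668459768645
[ 5.904e-01  2.600e-02 -3.925e-01  4.000e-04] 0.1757656674261624
[ 0.5916  0.0234 -0.3925  0.0006] 0.2860357585106561
```

View pics/fit.png

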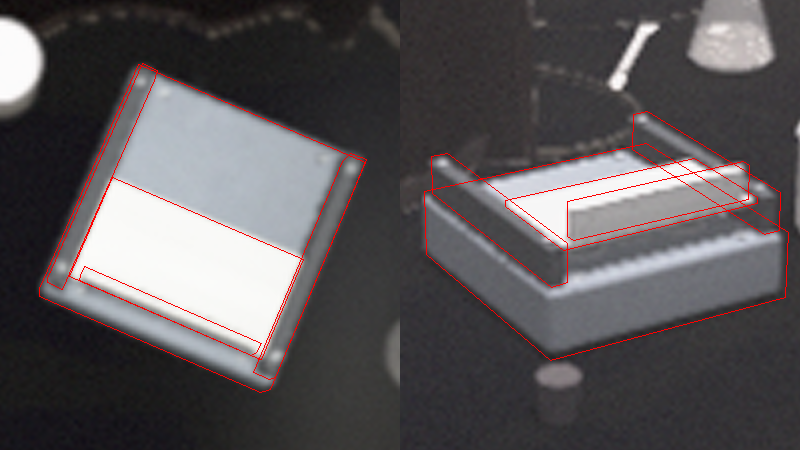

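```bash
python3 -m handwheel '[{"wz":0.18,"claw":59},{"wz":0.18},{"wz":0.18},{"wz":0.18},{"dy":-6},{"dy":-6},{"dy":-6},{"dy":-6}]' 20
```

```text
schema error: expected keys dx, dy, dz, wx, wy, wz, claw
```

All keys are needed in every row.

```bash
python3 -m handwheel '[{"dx":0,"dy":0,"dz":0,"wx":0,"wy":0,"wz":0.18,"claw":59},{"dx":0,"dy":0,"dz":0,"wx":0,"wy":0,"wz":0.18,"claw":59},{"dx":0,"dy":0,"dz":0,"wx":0,"wy":0,"wz":0.18,"claw":59},{"dx":0,"dy":0,"dz":0,"wx":0,"wy":0,"wz":0.18,"claw":59},{"dx":0,"dy":-5,"dz":0,"wx":0,"wy":0,"wz":0,"claw":59},{"dx":0,"dy":-5,"dz":0,"wx":0,"wy":0,"wz":0,"claw":59},{"dx":0,"dy":-5,"dz":0,"wx":0,"wy":0,"wz":0,"claw":59},{"dx":0,"dy":-5,"dz":0,"wx":0,"wy":0,"wz":0,"claw":59}]' 20
```

```text
clock: 2.25
position: [0.2794, -0.4046, 0.2314]
tool_rot: [3.141, -0.0, -0.389]
force: [1.1, -1.1, -0.5]
grip_width: 0.0502
finger_force: 0.0
```

```bash
python3 -m handwheel '[{"dx":0.3,"dy":-5.2,"dz":0,"wx":0,"wy":0,"wz":0,"claw":59},{"dx":0.3,"dy":-5.2,"dz":0,"wx":0,"wy":0,"wz":0,"claw":59},{"dx":0.3,"dy":-5.2,"dz":0,"wx":0,"wy":0,"wz":0,"claw":59},{"dx":0.3,"dy":-5.2,"dz":0,"wx":0,"wy":0,"wz":0,"claw":59},{"dx":0.3,"dy":-5.2,"dz":0,"wx":0,"wy":0,"wz":0,"claw":59},{"dx":0.3,"dy":-5.2,"dz":0,"wx":0,"wy":0,"wz":0,"claw":59},{"dx":0.3,"dy":-5.2,"dz":0,"wx":0,"wy":0,"wz":0,"claw":59},{"dx":0.3,"dy":-5.2,"dz":0,"wx":0,"wy":0,"wz":0,"claw":59}]' && python3 -m handwheel '[{"dx":0.2,"dy":-4.9,"dz":0,"wx":0,"wy":0,"wz":0,"claw":59},{"dx":0,"dy":-4.9,"dz":0,"wx":0,"wy":0,"wz":0,"claw":59},{"dx":0,"dy":0,"dz":0,"wx":0,"wy":0,"wz":0,"claw":59}]'
python3 - <<'E'
from h import *
for n in ("top","wrist","scene"):
    f=cam(n); cv2.imwrite(f"pics/{n}1.png",f['frame'])
    if n=="wrist":
        p=[.5916,.0236,-.39]; print(np.round(f['t'],3))
        c=f['frame'].copy()
        for P in boxparts()+gparts(.003):
            q=np.array([proj(f,X) for X in world(p,P)])
            cv2.polylines(c,[cv2.convexHull(q.astype(np.int32))],True,(0,0,255),1)
        cv2.imwrite("pics/wrist1.png",c)
print(monitor.observe()['qpos'])
E
```

```text
clock: 3.25
position: [0.4596, -0.0287, 0.2316]
tool_rot: [-3.141, -0.001, -0.389]
force: [0.2, -1.1, -0.5]
grip_width: 0.0506
finger_force: 0.0
clock: 3.62
position: [0.4987, 0.0632, 0.2311]
tool_rot: [-3.14, 0.0, -0.384]
force: [0.1, -0.3, 0.7]
grip_width: 0.0501
finger_force: 0.0
[0.243 0.376 0.521]
[-0.09827604  0.32999759 -0.1738825   1.9135844   0.07174331  0.90425516
 -2.26788323]
```

View pics/wrist1.png

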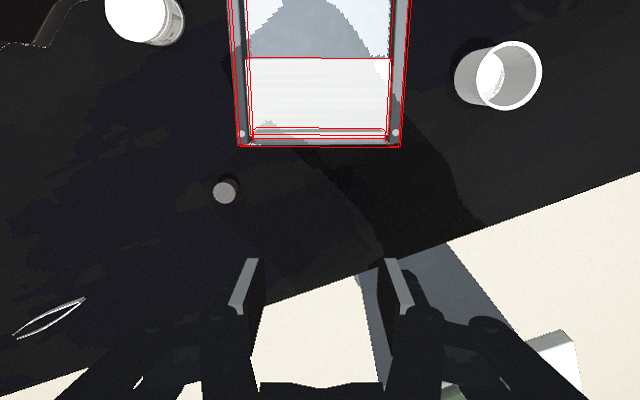

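The overlay matches the wrist image: box front edge at row 146, and fingers symmetric about column 320 like the box. I'll descend in front of the lip.

```bash
python3 -m handwheel '[{"dx":0,"dy":0,"dz":4,"wx":0,"wy":0,"wz":0,"claw":59},{"dx":0,"dy":0.1,"dz":4,"wx":0,"wy":0,"wz":0,"claw":59},{"dx":0,"dy":0,"dz":4,"wx":0,"wy":0,"wz":0,"claw":59},{"dx":0,"dy":0,"dz":4,"wx":0,"wy":0,"wz":0,"claw":59},{"dx":0,"dy":0,"dz":0.8,"wx":0,"wy":0,"wz":0,"claw":59},{"dx":0,"dy":0,"dz":0,"wx":0,"wy":0,"wz":0,"claw":59},{"dx":0,"dy":0,"dz":0,"wx":0,"wy":0,"wz":0,"claw":59}]'
python3 - <<'E'
from h import *
f=cam("scene"); c=cv2.resize(f['frame'][110:250,250:430],None,fx=4,fy=4); 
cv2.imwrite("pics/s2.png",c)
E
```

```text
clock: 4.65
position: [0.4984, 0.0585, 0.0648]
tool_rot: [-3.141, -0.002, -0.39]
force: [0.3, -1.1, 0.8]
grip_width: 0.0502
finger_force: 0.0
```

View pics/s2.png

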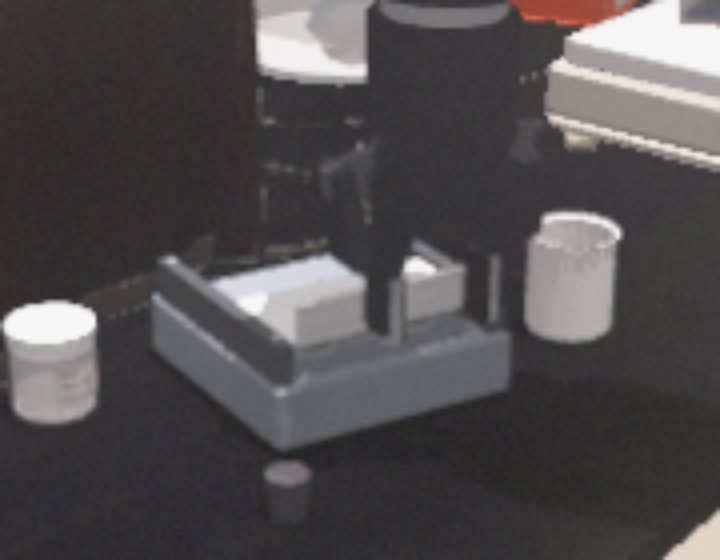

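```bash
python3 -m handwheel '[{"dx":1,"dy":-0.3,"dz":0,"wx":0,"wy":0,"wz":0,"claw":59},{"dx":1,"dy":0,"dz":0,"wx":0,"wy":0,"wz":0,"claw":59},{"dx":1,"dy":0,"dz":0,"wx":0,"wy":0,"wz":0,"claw":59},{"dx":1,"dy":0,"dz":0,"wx":0,"wy":0,"wz":0,"claw":59},{"dx":1,"dy":0,"dz":0,"wx":0,"wy":0,"wz":0,"claw":59},{"dx":1,"dy":0,"dz":0,"wx":0,"wy":0,"wz":0,"claw":59},{"dx":1,"dy":0,"dz":0,"wx":0,"wy":0,"wz":0,"claw":59}]'
python3 -m handwheel '[{"dx":0.7,"dy":0,"dz":0,"wx":0,"wy":0,"wz":0,"claw":59},{"dx":0.5,"dy":0,"dz":0,"wx":0,"wy":0,"wz":0,"claw":59},{"dx":0.2,"dy":0,"dz":0,"wx":0,"wy":0,"wz":0,"claw":59},{"dx":0,"dy":0,"dz":0,"wx":0,"wy":0,"wz":0,"claw":59},{"dx":0,"dy":0,"dz":0,"wx":0,"wy":0,"wz":0,"claw":59}]'
```

```text
clock: 5.58
position: [0.5641, 0.0347, 0.0632]
tool_rot: [-3.142, 0.0, -0.389]
force: [-0.8, 2.0, -0.8]
grip_width: 0.0503
finger_force: 0.8
clock: 6.2
position: [0.5764, 0.0295, 0.0634]
tool_rot: [3.141, -0.0, -0.389]
force: [-0.1, 0.5, -1.1]
grip_width: 0.0502
finger_force: 0.0
```

```bash
python3 -m handwheel '[{"dx":-0.8,"dy":0,"dz":0,"wx":0,"wy":0,"wz":0,"claw":59},{"dx":-0.8,"dy":0,"dz":0,"wx":0,"wy":0,"wz":0,"claw":59},{"dx":0,"dy":0,"dz":0,"wx":0,"wy":0,"wz":0,"claw":59},{"dx":0,"dy":0,"dz":0,"wx":0,"wy":0,"wz":0,"claw":59}]'
python3 - <<'E'
from h import *
p=[.5916,.0236,-.39]; ims=[]
print(monitor.observe()['position'])
for n,s in (("wrist",1.25),("scene",4)):
    f=cam(n); S=int(4)
    c=cv2.resize(f['frame'],None,fx=4,fy=4,interpolation=cv2.INTER_CUBIC)
    th=np.linspace(0,2*np.pi,24)
    keys=[np.c_[-.032+.013*np.cos(th),y+.013*np.sin(th),0*th+.052] for y in(.032,-.032)]
    for P in boxparts()[:1]+gparts(.062)+keys:
        q=np.array([proj(f,X) for X in world(p,P)])
        cv2.polylines(c,[cv2.convexHull(((q+.5)*4).astype(np.int32))],True,(0,0,255),1)
    if n=="wrist": c=cv2.resize(c,None,fx=.25,fy=.25,interpolation=cv2.INTER_AREA)[:,120:520]; c=cv2.copyMakeBorder(c,0,50,0,0,0)
    else:
        u,v=(4*proj(f,[p[0],p[1],.03])).astype(int); c=c[v-225:v+225,u-200:u+200]
    ims.append(c)
cv2.imwrite("pics/s3.png",np.hstack(ims))
E
```

```text
clock: 6.7
position: [0.5618, 0.0357, 0.0634]
tool_rot: [-3.141, -0.0, -0.389]
force: [1.4, -0.5, -0.6]
grip_width: 0.0503
finger_force: 0.0
[0.56176916 0.03570322 0.06341791]
```

View pics/s3.png

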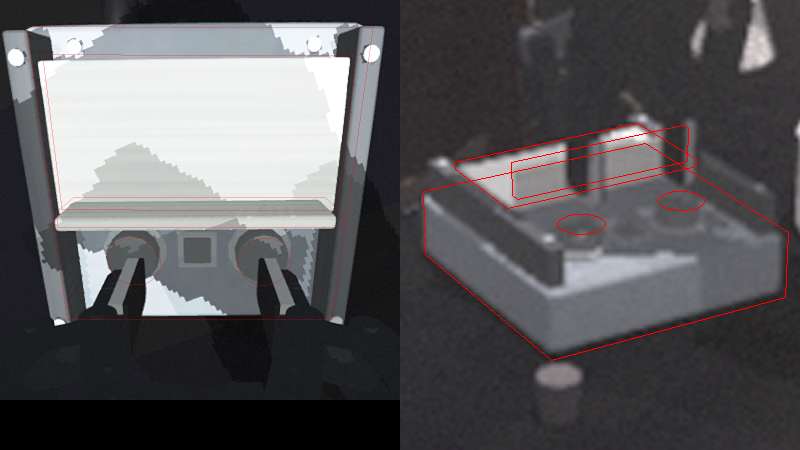

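```bash
python3 - <<'E'
from h import *
p=[.5916,.0236,-.39]
def tobox(X): 
    d=X[:2]-np.array(p[:2]); c,s=np.cos(p[2]),np.sin(p[2]); return np.round([c*d[0]+s*d[1],-s*d[0]+c*d[1]],4)
f=cam("wrist")
def B(u,v,z): return tobox(at_z(f,u,v,z))
print("lip front bottom z60",B(315,228,.06),"plate rear z60",B(315,59,.06))
print("keys z52",B(120+133,257,.052),B(120+262,254,.052),"mid z43",B(120+197,250,.043))
print("front edge z40",B(315,319,.04))
b=tobox(monitor.observe()['position']); print("tcp box",b)
s=cam("scene")
for z in (.063,.07,.075):
    T=np.array([[b[0]+x,b[1]+y,z] for y in(.025,.0395) for x in (-.011,.011)])
    W=world(p,T)
    print(z,"wrist-crop",[np.round(proj(f,X)-[120,0]).astype(int).tolist() for X in W],"scene-crop",[np.round(4*(proj(s,X)+.5)-(4*proj(s,[p[0],p[1],.03])).astype(int)+[600,225]).astype(int).tolist() for X in W])
E
```

```text
lip front bottom z60 [-0.0106  0.0018] plate rear z60 [0.0601 0.0015]
keys z52 [-0.0294  0.0322] [-0.0276 -0.0306] mid z43 [-0.0299  0.0011]
front edge z40 [-0.0744  0.0023]
tcp box [-0.0321 -0.0002]
0.063 wrist-crop [[146, 294], [144, 252], [116, 294], [112, 252]] scene-crop [[603, 210], [583, 196], [580, 216], [560, 201]]
0.07 wrist-crop [[144, 303], [141, 259], [112, 303], [108, 259]] scene-crop [[604, 198], [583, 184], [580, 204], [560, 189]]
0.075 wrist-crop [[142, 309], [139, 265], [109, 309], [105, 265]] scene-crop [[604, 190], [583, 176], [580, 195], [560, 181]]
```

The wrist view shows the keys at (253,257) and (382,254) in full-image pixels, with the guard nearly back. The fingertips sit about 6–7 mm above the TCP height. The guard may be a few mm short of its stop, so I'll push further until the stop is felt.

```bash
python3 -m handwheel '[{"dx":0.8,"dy":0,"dz":0,"wx":0,"wy":0,"wz":0,"claw":66},{"dx":0.8,"dy":0,"dz":0,"wx":0,"wy":0,"wz":0,"claw":66},{"dx":0.2,"dy":0,"dz":0,"wx":0,"wy":0,"wz":0,"claw":66},{"dx":0.1,"dy":0,"dz":0,"wx":0,"wy":0,"wz":0,"claw":66},{"dx":0,"dy":0,"dz":0,"wx":0,"wy":0,"wz":0,"claw":66}]'
python3 -m handwheel '[{"dx":0.1,"dy":0,"dz":0,"wx":0,"wy":0,"wz":0,"claw":66},{"dx":0.1,"dy":0,"dz":0,"wx":0,"wy":0,"wz":0,"claw":66}]'
python3 -m handwheel '[{"dx":0.1,"dy":0,"dz":0,"wx":0,"wy":0,"wz":0,"claw":66},{"dx":0,"dy":0,"dz":0,"wx":0,"wy":0,"wz":0,"claw":66}]'
```

```text
clock: 7.52
position: [0.5792, 0.0284, 0.0633]
tool_rot: [3.142, 0.0, -0.389]
force: [-0.0, 0.8, -0.1]
grip_width: 0.0561
finger_force: 0.0
clock: 7.78
position: [0.5798, 0.0282, 0.0631]
tool_rot: [3.141, 0.002, -0.388]
force: [-11.9, 4.2, 6.3]
grip_width: 0.0567
finger_force: 6.2
clock: 8.02
position: [0.5799, 0.0282, 0.0631]
tool_rot: [3.14, 0.004, -0.388]
force: [-15.4, 4.6, 9.8]
grip_width: 0.0563
finger_force: 7.7
```

Stop felt at box x −2 mm, as expected, so the guard is fully back. Now back over the keys and down close to them.

```bash
python3 -m handwheel '[{"dx":-0.7,"dy":0,"dz":0,"wx":0,"wy":0,"wz":0,"claw":66},{"dx":-0.7,"dy":0,"dz":0,"wx":0,"wy":0,"wz":0,"claw":66},{"dx":-0.7,"dy":0,"dz":0,"wx":0,"wy":0,"wz":0,"claw":66},{"dx":0,"dy":0,"dz":0.6,"wx":0,"wy":0,"wz":0,"claw":66},{"dx":0,"dy":0,"dz":0.4,"wx":0,"wy":0,"wz":0,"claw":66},{"dx":0,"dy":0,"dz":0,"wx":0,"wy":0,"wz":0,"claw":66},{"dx":0,"dy":0,"dz":0,"wx":0,"wy":0,"wz":0,"claw":66}]'
python3 - <<'E'
from h import *
f=cam("wrist"); cv2.imwrite("pics/w4.png",cv2.resize(f['frame'][150:350,170:470],None,fx=2.5,fy=2.5))
E
```

```text
clock: 8.9
position: [0.5626, 0.0352, 0.0532]
tool_rot: [3.142, 0.0, -0.389]
force: [-0.5, -0.3, 0.4]
grip_width: 0.0564
finger_force: 0.0
```

View pics/w4.png

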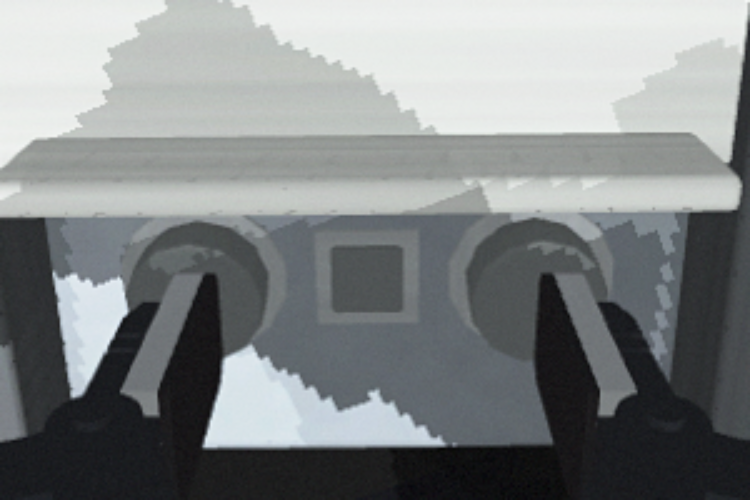

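Both fingertips are centred laterally on the keys (crop columns 200 and 540), with tips about 7 mm above TCP height. I'll step down and feel for the keys.

```bash
python3 -m handwheel '[{"dx":0,"dy":0,"dz":0.3,"wx":0,"wy":0,"wz":0,"claw":66},{"dx":0,"dy":0,"dz":0.3,"wx":0,"wy":0,"wz":0,"claw":66},{"dx":0,"dy":0,"dz":0,"wx":0,"wy":0,"wz":0,"claw":66}]'
python3 -m handwheel '[{"dx":0,"dy":0,"dz":0.2,"wx":0,"wy":0,"wz":0,"claw":66},{"dx":0,"dy":0,"dz":0,"wx":0,"wy":0,"wz":0,"claw":66}]'
python3 -m handwheel '[{"dx":0,"dy":0,"dz":0.2,"wx":0,"wy":0,"wz":0,"claw":66},{"dx":0,"dy":0,"dz":0,"wx":0,"wy":0,"wz":0,"claw":66}]'
```

```text
clock: 9.32
position: [0.5626, 0.0353, 0.0471]
tool_rot: [3.142, 0.0, -0.389]
force: [0.5, 0.4, 2.2]
grip_width: 0.0563
finger_force: 1.4
clock: 9.57
position: [0.5626, 0.0353, 0.0453]
tool_rot: [-3.142, -0.0, -0.389]
force: [-0.5, 0.6, 4.4]
grip_width: 0.0563
finger_force: 2.1
clock: 9.82
position: [0.5626, 0.0352, 0.0433]
tool_rot: [-3.142, -0.0, -0.389]
force: [-0.2, -0.3, 6.4]
grip_width: 0.0563
finger_force: 2.8
```

```bash
python3 -m handwheel '[{"dx":0,"dy":0,"dz":0.3,"wx":0,"wy":0,"wz":0,"claw":66},{"dx":0,"dy":0,"dz":0.1,"wx":0,"wy":0,"wz":0,"claw":66},{"dx":0,"dy":0,"dz":0,"wx":0,"wy":0,"wz":0,"claw":66}]'
```

```text
clock: 10.2
position: [0.5627, 0.0353, 0.0405]
tool_rot: [-3.142, -0.001, -0.389]
force: [-8.3, -0.8, 30.7]
grip_width: 0.0565
finger_force: 15.1
```

Both keys are at their stops. I'll ease off slightly and hold for 3 s.

```bash
python3 -m handwheel '[{"dx":0,"dy":0,"dz":-0.07,"wx":0,"wy":0,"wz":0,"claw":66},{"dx":0,"dy":0,"dz":0,"wx":0,"wy":0,"wz":0,"claw":66},{"dx":0,"dy":0,"dz":0,"wx":0,"wy":0,"wz":0,"claw":66},{"dx":0,"dy":0,"dz":0,"wx":0,"wy":0,"wz":0,"claw":66},{"dx":0,"dy":0,"dz":0,"wx":0,"wy":0,"wz":0,"claw":66},{"dx":0,"dy":0,"dz":0,"wx":0,"wy":0,"wz":0,"claw":66},{"dx":0,"dy":0,"dz":0,"wx":0,"wy":0,"wz":0,"claw":66},{"dx":0,"dy":0,"dz":0,"wx":0,"wy":0,"wz":0,"claw":66}]'
python3 -m handwheel '[{"dx":0,"dy":0,"dz":0,"wx":0,"wy":0,"wz":0,"claw":66},{"dx":0,"dy":0,"dz":0,"wx":0,"wy":0,"wz":0,"claw":66},{"dx":0,"dy":0,"dz":0,"wx":0,"wy":0,"wz":0,"claw":66},{"dx":0,"dy":0,"dz":0,"wx":0,"wy":0,"wz":0,"claw":66},{"dx":0,"dy":0,"dz":0,"wx":0,"wy":0,"wz":0,"claw":66},{"dx":0,"dy":0,"dz":0,"wx":0,"wy":0,"wz":0,"claw":66},{"dx":0,"dy":0,"dz":0,"wx":0,"wy":0,"wz":0,"claw":66},{"dx":0,"dy":0,"dz":0,"wx":0,"wy":0,"wz":0,"claw":66}]'
python3 -m handwheel '[{"dx":0,"dy":0,"dz":0,"wx":0,"wy":0,"wz":0,"claw":66},{"dx":0,"dy":0,"dz":0,"wx":0,"wy":0,"wz":0,"claw":66},{"dx":0,"dy":0,"dz":0,"wx":0,"wy":0,"wz":0,"claw":66},{"dx":0,"dy":0,"dz":0,"wx":0,"wy":0,"wz":0,"claw":66},{"dx":0,"dy":0,"dz":0,"wx":0,"wy":0,"wz":0,"claw":66},{"dx":0,"dy":0,"dz":0,"wx":0,"wy":0,"wz":0,"claw":66},{"dx":0,"dy":0,"dz":0,"wx":0,"wy":0,"wz":0,"claw":66},{"dx":0,"dy":0,"dz":0,"wx":0,"wy":0,"wz":0,"claw":66}]'
```

```text
clock: 11.2
position: [0.5627, 0.0353, 0.0407]
tool_rot: [-3.141, -0.0, -0.389]
force: [-4.8, -0.5, 18.5]
grip_width: 0.0563
finger_force: 9.1
clock: 12.2
position: [0.5627, 0.0352, 0.0406]
tool_rot: [-3.142, -0.0, -0.389]
force: [-4.9, -0.5, 18.5]
grip_width: 0.0565
finger_force: 9.1
clock: 13.2
position: [0.5627, 0.0352, 0.0406]
tool_rot: [-3.142, -0.0, -0.389]
force: [-6.1, -1.2, 18.2]
grip_width: 0.0563
finger_force: 9.1
```

```bash
python3 -m handwheel '[{"dx":0,"dy":0,"dz":-0.4,"wx":0,"wy":0,"wz":0,"claw":66},{"dx":0,"dy":0,"dz":-0.4,"wx":0,"wy":0,"wz":0,"claw":66},{"dx":0,"dy":0,"dz":-0.8,"wx":0,"wy":0,"wz":0,"claw":66},{"dx":0,"dy":0,"dz":-2,"wx":0,"wy":0,"wz":0,"claw":66},{"dx":0,"dy":0,"dz":-4,"wx":0,"wy":0,"wz":0,"claw":66},{"dx":0,"dy":0,"dz":-4,"wx":0,"wy":0,"wz":0,"claw":66},{"dx":0,"dy":0,"dz":-4,"wx":0,"wy":0,"wz":0,"claw":66},{"dx":0,"dy":0,"dz":0,"wx":0,"wy":0,"wz":0,"claw":66}]'
python3 -m handwheel '[{"dx":0,"dy":0,"dz":0,"wx":0,"wy":0,"wz":0,"claw":66},{"dx":0,"dy":0,"dz":0,"wx":0,"wy":0,"wz":0,"claw":66}]'
python3 - <<'E'
from h import *
f=cam("wrist"); s=cam("scene")
cv2.imwrite("pics/w5.png",np.hstack([f['frame'][:,120:520],cv2.resize(s['frame'][140:240,270:370],(400,400))]))
E
```

```text
clock: 14.2
position: [0.5638, 0.0354, 0.199]
tool_rot: [-3.139, -0.004, -0.389]
force: [1.0, -0.2, -0.8]
grip_width: 0.0567
finger_force: 0.0
clock: 14.45
position: [0.5621, 0.0352, 0.1951]
tool_rot: [3.141, 0.001, -0.389]
force: [-0.0, -0.1, 1.3]
grip_width: 0.0567
finger_force: 0.0
```

View pics/w5.png

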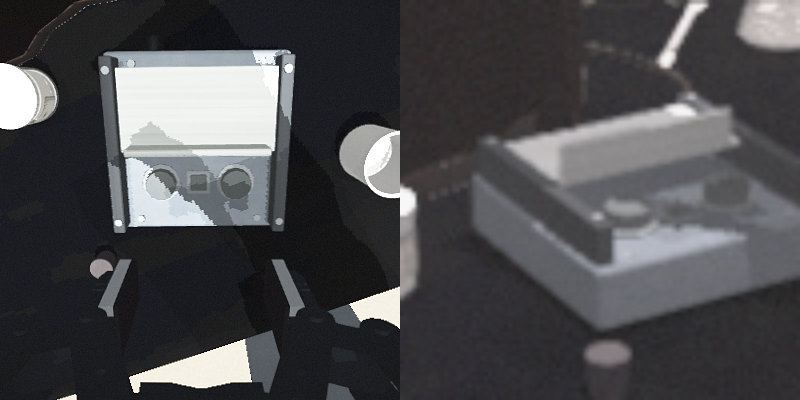

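The guard is fully back, both round keys are up at (161,183) and (235,183), the box and bystanders are in place, and the gripper is clear.

```bash
python3 -c "from workcell import job_done; print(job_done())"
```

```text
the job is handed in; nothing more can be done
None
```

I pushed the guard back to its stop, held both round keys fully down together for over 3 s, then released them and handed the job in; the verdict was not shown, but the last picture showed the guard open, the keys up and the box, beaker, jar and stopper undisturbed.

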